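Turn the ring cone to the magnifier

TASK

On the jeweller's carousel, turn the disc by gently pushing a stud on its rim with the fingers until the pointed ring cone stands at the front, centred before the magnifier that is fixed to the stand, then move the fingers clear. Do not squeeze the studs, do not touch, lift or tip any of the pieces in the disc's wells, and leave the other things on the table where they are.

Things in the scene. Friction and masses are not known exactly. Their poses are not given: they have to be found in the camera images.
- stand: Fixed grey foot of the jewellery carousel. Origin on the table on the upright turning axis, z up. Its own -x is the FRONT: there a flat tongue 8 mm high runs along the table to an upright round magnifier (lens in a dark ring, 70 mm across, square to x, centre 215 mm from the axis and 62 mm above the table, top at 97 mm). Position and yaw vary.
- turntable: Grey disc 300 mm across, 12 mm thick, top 38 mm above the table. Origin on the turning axis at its underside; x, y turn with it. Turns either way without stops; friction (1 N at the rim) stops it once no longer pushed. Six upright steel studs, 12 mm diameter, 30 mm tall (tops 68 mm above the table), 138 mm from the axis at 30, 90, 150, 210, 270, 330 deg from x, counter-clockwise from above.
- cone: The marked piece: the linen-covered ring cone wearing one ring, the only round, pointed piece and the tallest on the disc. 60 mm tall, round foot 48 mm diameter, tip 8 mm. Loose; stands in one of the four wells, which one varies. Origin at the centre of its underside, z along its axis.
- ringbox: Closed square linen ring box, 35 x 35 x 28 mm, loose in another well. Origin at the centre of its underside.
- earstand: L-shaped linen earring stand, foot 30 x 40 x 8 mm with an upright board 40 mm wide along its rear edge (38 mm tall in all), two earrings hanging on it, loose in another well. Origin at the centre of its underside.
- slotblock: Square linen block 34 x 34 x 18 mm with a ring standing upright in its slot (39 mm tall in all), loose in another well. Origin at the centre of its underside.
- giftbox: Bystander: dark closed gift box 55 x 55 x 38 mm, loose on the table beside the carousel. Origin at the centre of its underside.
- loupe: Bystander: dark round pocket loupe, 34 mm diameter, 31 mm tall, loose on the table behind the carousel. Origin at the centre of its underside.
- brush: Bystander: small brush 160 mm long lying on the table to the left.
- cleaner: Bystander: amber glass jar, 48 mm diameter, 85 mm tall, on the table to the right. Origin at the centre of its underside.
- tweezers: Bystander: steel tweezers 130 mm long lying on the table to the left.
- well0 (a point): Centre of one of the disc's four shallow wells (ring-shaped collar 4 mm high, 54 mm inner and 60 mm outer diameter), on the disc's top face 75 mm from the axis at 0 degrees from the disc's x axis.
- well1 (a point): Centre of one of the disc's four shallow wells (ring-shaped collar 4 mm high, 54 mm inner and 60 mm outer diameter), on the disc's top face 75 mm from the axis at 90 degrees from the disc's x axis.
- well2 (a point): Centre of one of the disc's four shallow wells (ring-shaped collar 4 mm high, 54 mm inner and 60 mm outer diameter), on the disc's top face 75 mm from the axis at 180 degrees from the disc's x axis.
- well3 (a point): Centre of one of the disc's four shallow wells (ring-shaped collar 4 mm high, 54 mm inner and 60 mm outer diameter), on the disc's top face 75 mm from the axis at 270 degrees from the disc's x axis.
Mind the look-alikes: they are no part of the job. What is shaped like the slotblock but pink is not meant. Leave any turquoise look-alike of the cone alone.

How it is judged:
By the outcome, as a careful person would: the job done as asked, in the order asked, and still so for the second after the job is handed in, with the robot touching nothing.
It also fails if it takes over 58 s, if anything falls off the work surface, if the arm or the gripper's body presses on something with over 40 N, if the wrist force passes 120 N, or if a joint passes its speed limit or range.

ROBOT

A 6-joint arm with a two-finger parallel gripper is mounted at the origin on the work surface. World frame = base frame: x ahead of the robot, y to its left, z up, the work surface at z = 0. Lengths are in m, angles in degrees, forces in N, time in s.
With the tool pointing down it reaches from about 0.25 to 0.725 m from the base axis. Payload 9.7 kg.
Tool frame: the origin (TCP) lies midway between the tips of the shut fingers; the grasp point (between the pads) lies 19 mm behind it (bot.pinch_z is the distance from the TCP to the grasp point, in m); z points along the fingers, y is the direction in which the jaws open and shut (so a half turn about z gives the same grasp; the last joint's range is limited). The gripper opens to 85 mm and grips with 20 to 120 N. Pads are 22 mm wide; open, the fingers measure 114 mm over their backs; the gripper's body (76 mm by 85 mm) begins 54 mm behind the grasp point. The pads swing forward as they close: fully open they stand 13 mm farther back than shut.
Start: joints at [63.827, 4.979, 10.078, 95.1, 0, 90], TCP at [0.243, 0.494, 0.231] pointing down, gripper open.
Joint ranges: [-179.16, 179.16], [-48.56, 103.87], [-65.8, 70.77], [-126.05, 130.52], [-82.76, 87.17], [-180, 180]. Speed limits (degrees/s): [127.2, 127.2, 147.25, 180, 180, 180].

INTERFACE

Orientations are given as [roll, pitch, yaw] about the fixed x, y, z axes, in that order (R = Rz(yaw) Ry(pitch) Rx(roll)).
In Python, from workcell import bot, imaging gives the robot as it stands.
- The arm moves only by the tool servo_tool, never from a script. Its argument "moves" is a list that holds one entry, the list of rows, each a list of 7 numbers: the turn, a rotation vector about the tool's x, y, z in rad, then the shift along the tool's x, y, z in cm, then the finger opening in cm, from 0 to 8.54. A call has 1 to 12 rows; each row shifts and turns the pose as measured when the row begins, along the tool's axes as they then stand; what a row does not reach is not made up. A row lasts 1/12 s, in which the tool goes at most 41.7 mm and 7.16 degrees, less where a joint would pass 70% of its speed; a pose out of reach is approached as far as the arm can. A call is refused whole if a number of a shift passes 4.17 or a number of a turn 0.125, either way. A call with a gripper value outside its range is refused whole. The fingers move at their own pace and stop on an object; "force" is the grip in N (left out, the last holds). Time passes only in rows, so rows that do not move let the fingers close. It gives the time, the measured TCP pose, the force and the opening at its end, in the units of the state.
- bot.get_obs(): the state, without advancing time (a new reading comes with each control period).
- imaging.camera(name): name is "scene" or "top" or "wrist"; returns the picture (400x640x3 uint8, blue, green, red); there is no depth.
- imaging.calibration(name): a dict with "fx", "fy", "cx", "cy" (pixels), "D" ([k1, k2, p1, p2, k3] as OpenCV has them; the pictures are not rectified), "camera_from_world" (4x4, takes a point from world to camera coordinates). Camera axes: x right, y down, z forward; pixel columns grow to the right and rows downward; lengths in m; the calibration is good to about 2 mm. A picture is of the moment at which its call begins: read the wrist's pose just before it. calibration takes no time and is no camera call; for the wrist camera it gives the pose at the moment of the call.
- bot.job_done(): hands the job in, once; it reports no verdict.
The state is a dict: "time": time; "q": joint angles; "qd": joint speeds; "joint_efforts": joint torques, N m; "ee_pos": TCP position; "tcp_rot": TCP orientation; "wrist_force": force on the tool from outside, world axes, zero at the start; "torque": the same for the moment, N m; "opening": finger opening in m.
Only numpy, scipy, OpenCV 4.12 (cv2) and the standard library are available. Lean on these libraries where they do the work, as an engineer would, in place of code of your own. Each camera call takes 0.05 s, during which the arm holds its last target.

## Working session

There is one attempt and no reset: what is moved stays moved. The work goes in short steps, Python scripts to look and compute and a tool call to move; the robot and the scene stay as the last step left them, time stands still between calls to the robot, and variables do not carry over. Pictures are saved under pics/ and viewed, and the job is handed in when it is done.

Besides the shell and the picture viewer there is one more tool, called after "Call:" as a command line: name --argument value ..., lists and objects as JSON in quotes. servo_tool: Moves the arm, as the interface text tells. Its arguments: {"type":"object","properties":{"moves":{"type":"array","items":{"type":"array","items":{"type":"array","items":{"type":"number"}}}},"force":{"type":"number"}},"required":["moves"]}

```bash
mkdir -p pics
cat > h.py <<'E'
import numpy as np, cv2
from workcell import bot, imaging
def cal(n):
    c=imaging.calibration(n); K=np.array([[c['fx'],0,c['cx']],[0,c['fy'],c['cy']],[0,0,1.]])
    return K,np.array(c['D'],float),np.array(c['camera_from_world'])
def proj(n,P):
    K,D,T=cal(n); P=np.atleast_2d(P).astype(float)
    return cv2.projectPoints(P,cv2.Rodrigues(T[:3,:3])[0],T[:3,3],K,D)[0][:,0]
def ray(n,uv,z):
    K,D,T=cal(n); uv=np.array(uv,float).reshape(-1,1,2)
    d=cv2.undistortPoints(uv,K,D)[:,0]; d=np.c_[d,np.ones(len(d))]@T[:3,:3]
    o=-T[:3,:3].T@T[:3,3]
    return o+d*((z-o[2])/d[:,2])[:,None]
E
python3 - <<'E'
from h import *
print(bot.get_obs())
for n in ('scene','top'): cv2.imwrite(f'pics/{n}0.png',imaging.camera(n))
for n in ('scene','top'): print(n,cal(n))
E
```

```text
{'time': 0.0, 'q': array([ 6.38267518e+01,  5.01010052e+00,  1.00364813e+01,  9.50991046e+01,
       -1.22606218e-03,  8.99991419e+01]), 'qd': array([ 0.02134525,  0.09668788, -0.00810579,  0.0291631 ,  0.11990249,
        0.04077169]), 'joint_efforts': array([ 9.77588707e-05, -5.20381594e+01,  4.64809692e+01,  1.59434014e-02,
        2.93075107e-05, -8.12958490e-06]), 'ee_pos': array([0.24250844, 0.49340984, 0.23061081]), 'tcp_rot': array([-1.79927276e+02,  1.22497204e-03,  1.53827611e+02]), 'wrist_force': array([0.10492732, 0.0440683 , 0.08847928]), 'torque': array([ 0.04748676, -0.00315229, -0.06080906]), 'opening': 0.08565463164542068}
scene (array([[431.78139672,   0.        , 322.92538146],
       [  0.        , 431.78139672, 197.04580019],
       [  0.        ,   0.        ,   1.        ]]), array([-0.1001668,  0.       ,  0.       ,  0.       ,  0.       ]), array([[ 0.43820186,  0.89877854, -0.01327691, -0.28389407],
       [ 0.56657841, -0.28764347, -0.77217235, -0.26465491],
       [-0.69783095,  0.33084495, -0.63527442,  1.45016493],
       [ 0.        ,  0.        ,  0.        ,  1.        ]]))
top (array([[413.70200824,   0.        , 326.36709436],
       [  0.        , 413.70200824, 201.27340566],
       [  0.        ,   0.        ,   1.        ]]), array([0.0149336, 0.       , 0.       , 0.       , 0.       ]), array([[ 0.00713295, -0.99984277, -0.01623466,  0.04901288],
       [-0.99819863, -0.00615219, -0.0596796 ,  0.55029784],
       [ 0.05957034,  0.01663111, -0.99808556,  1.09204075],
       [ 0.        ,  0.        ,  0.        ,  1.        ]]))
```

```bash
ls . pics
```

```text
.:
h.py
pics

pics:
scene0.png
top0.png
```

View pics/scene0.png

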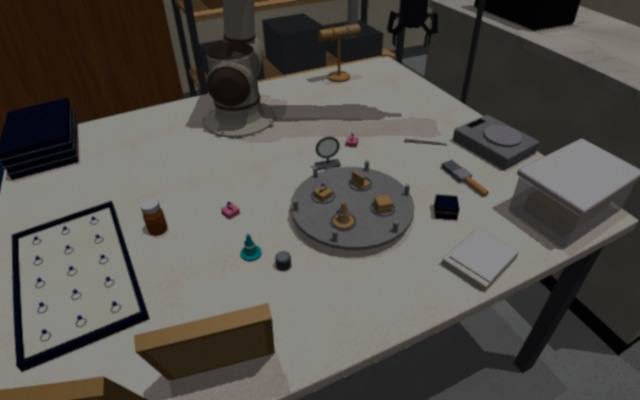

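View pics/top0.png

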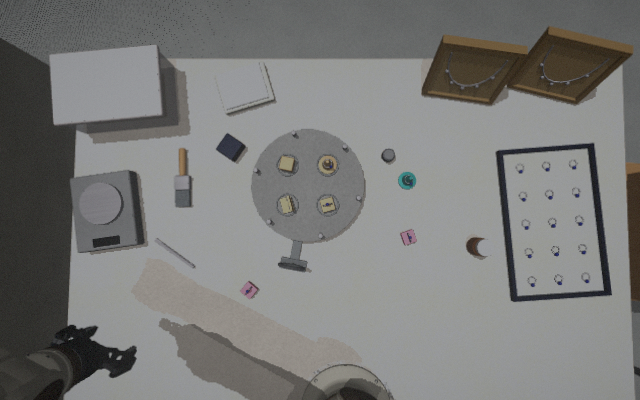

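The top view shows the disc centred near (308,186), the magnifier at about (293,264), the cone at about (328,164), and studs around the rim. The scene view agrees: the cone is on the side away from the magnifier. Next I'll measure on an enlarged crop.

Run:
```python
from h import *
im=cv2.imread('pics/top0.png')
c=im[115:285,235:385]; c=cv2.resize(c,None,fx=3.5,fy=3.5,interpolation=cv2.INTER_CUBIC)
cv2.imwrite('pics/c0.png',cv2.convertScaleAbs(c,alpha=1.5))
# disc mask: table bright vs. grey
hsv=cv2.cvtColor(im,cv2.COLOR_BGR2HSV)
m=((hsv[...,2]<135)).astype(np.uint8)*255
cv2.imwrite('pics/m0.png',m)
print(hsv[186,308],hsv[150,308],hsv[220,200],hsv[100,350])
```

```text
[ 30   2 123] [ 60   4 121] [ 60   2 156] [ 75   3 155]
```

View pics/c0.png

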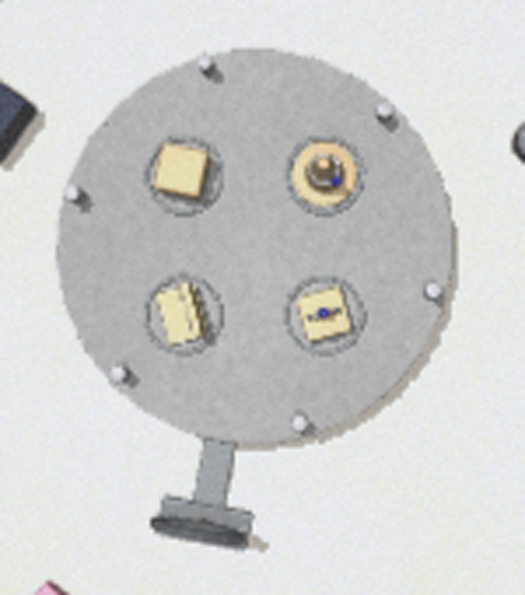

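View pics/m0.png

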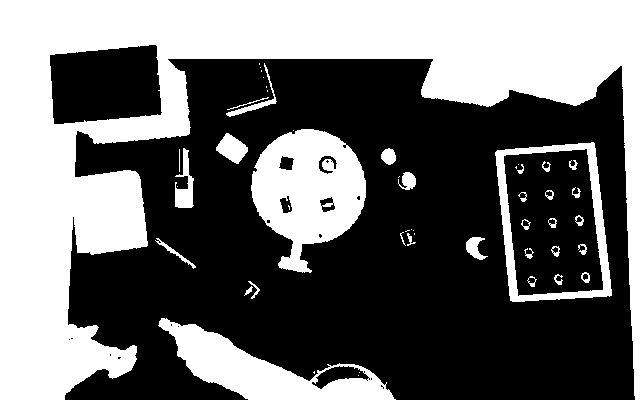

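```bash
cat > m.py <<'E'
from h import *
def circ(P):
    A=np.c_[2*P,np.ones(len(P))]; s=np.linalg.lstsq(A,(P**2).sum(1),rcond=None)[0]
    return s[:2],np.sqrt(s[2]+s[:2]@s[:2])
E
python3 - <<'E'
from m import *
px=lambda L:np.array(L,float)/3.5+[235,115]-0.4
st=ray('top',px([(205,62),(386,108),(433,290),(302,422),(121,372),(74,192)]),.068)[:,:2]
c,r=circ(st); print('stud circ',c,r); C=c
a=np.degrees(np.arctan2(*(st-c).T[::-1])); print('studs',st.round(3),a.round(1))
im=cv2.imread('pics/top0.png');hsv=cv2.cvtColor(im,cv2.COLOR_BGR2HSV)
# disc edge
m=(hsv[...,2]<138).astype(np.uint8)*255
m=cv2.morphologyEx(m,cv2.MORPH_OPEN,np.ones((15,15)))
cs=cv2.findContours(m,0,1)[0]
k=[q for q in cs if cv2.pointPolygonTest(q,(308,186),False)>0][0][:,0]
P=ray('top',k,.038)[:,:2]; c,r=circ(P); 
g=abs(np.hypot(*(P-c).T)-r)<.004; c,r=circ(P[g]); print('disc',c,r,g.mean())
for z,n,L in [(.008,'tongue',[(208,440),(236,440),(195,500),(230,500)]),(.097,'mag',[(152,520),(250,538)]),(.008,'foot',[(165,497),(253,515)])]:
    Q=ray('top',px(L),z)[:,:2]; print(n,Q.round(4)); 
    for q in (Q if n=='mag' else []): print(np.degrees(np.arctan2(*(q-C)[::-1])))
    d=Q.mean(0)-C; print(np.degrees(np.arctan2(d[1],d[0])),np.hypot(*d))
for n,L,z in [('conefoot',[(324,177)],.04),('tip',[(326,165)],.098),('wells ',[(186,176),(325,177),(185,316),(327,316)],.042)]:
    Q=ray('top',px(L),z)[:,:2]
    for q in Q: d=q-C; print(n,np.degrees(np.arctan2(d[1],d[0])),np.hypot(*d))
E
python3 - <<'E'
import cv2
im=cv2.imread('pics/scene0.png')[125:260,270:430]
cv2.imwrite('pics/s0.png',cv2.convertScaleAbs(cv2.resize(im,None,fx=4.5,fy=4.4,interpolation=cv2.INTER_CUBIC),alpha=1.6))
E
```

```text
stud circ [0.59319171 0.1016345 ] 0.13699861793348853
studs [[ 0.725  0.139]
 [ 0.691  0.005]
 [ 0.557 -0.03 ]
 [ 0.46   0.065]
 [ 0.496  0.198]
 [ 0.628  0.234]] [  15.8  -44.6 -105.3 -164.6  135.4   75.4]
disc [0.5904152  0.10127644] 0.14861533941710928 0.7057220708446866
tongue [[0.4448 0.139 ]
 [0.4449 0.1175]
 [0.3989 0.1485]
 [0.3991 0.1216]]
170.05502229323906 0.17387581219894271
mag [[0.3914 0.1695]
 [0.3794 0.1003]]
161.39992037900998
-179.63150290474883
170.90410529531587 0.21040123536823865
foot [[0.401  0.1715]
 [0.3879 0.1039]]
169.71568633820337 0.20200988642261986
conefoot -45.000277762792955 0.07182907061814862
tip -46.2113756783855 0.0734829378532449
wells  46.32530022943269 0.07348913866863285
wells  -45.60359411472182 0.07218029782297324
wells  136.21490310489733 0.07597556837824433
wells  -135.20140359410752 0.076354645121389
```

View pics/s0.png

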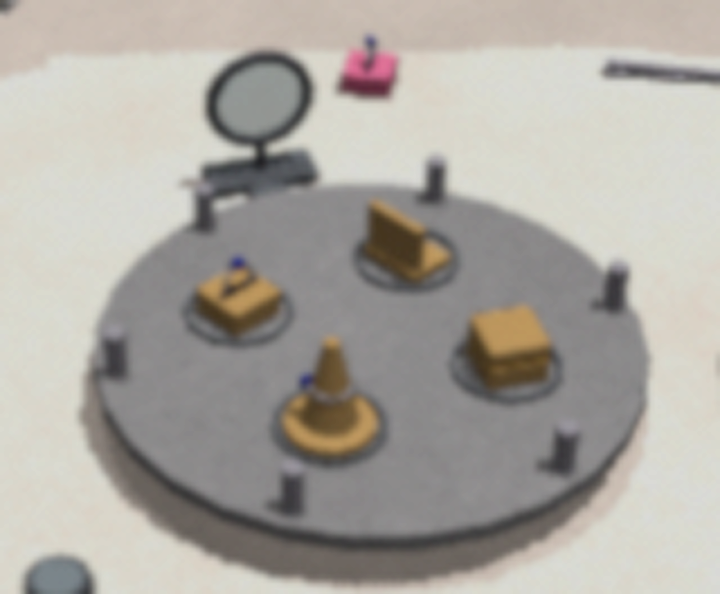

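Call:
servo_tool --moves '[[[0,0,0,-2,-1.5,0,0],[0,0,0,-3,-2.3,0,0],[0,0,0,-3,-2.3,0,0],[0,0,0,-3,-2.3,0,0],[0,0,0,-3,-2.3,0,0],[0,0,0,-3,-2.3,0,0],[0,0,0,-3,-2.3,0,0],[0,0,0,-3,-2.3,0,0],[0,0,0,-3,-2.3,0,0],[0,0,0,-3,-2.3,0,0],[0,0,0,-3,-2.3,0,0],[0,0,0,-2,-1.5,0,0]]]' --force 20

```text
time: 1.1
ee_pos: [0.4366, 0.0971, 0.2255]
tcp_rot: [-179.5, -0.1, 154.5]
wrist_force: [-1.0, 0.3, -0.0]
opening: 0.0002
```

Call:
servo_tool --moves '[[[0,0,0.1,0,0,0,0],[0,0,0.1,0,0,0,0],[0,0,0.1,0,0,0,0],[0,0,0.1,0,0,0,0],[0,0,0.1,0,0,0,0],[0,0,0.055,0,0,0,0],[0,0,0,0,0,0,0],[0,0,0,0,0,0,0]]]'

```text
time: 1.77
ee_pos: [0.4379, 0.0896, 0.2226]
tcp_rot: [-179.2, 0.1, 120.7]
wrist_force: [-0.5, 0.6, -0.3]
opening: -0.0004
```

Call:
servo_tool --moves '[[[0.007,-0.012,0,-1.8,-0.1,0,0],[0,0,0,-1.8,-0.1,0.8,0],[0,0,0,-1.8,-0.1,1.5,0],[0,0,0,-1.4,0,2.0,0],[0,0,0,-0.5,0,2.0,0],[0,0,0,0,0,0.8,0],[0,0,0,0,0,0,0],[0,0,0,0,0,0,0]]]'

```text
time: 2.43
ee_pos: [0.4731, 0.022, 0.1502]
tcp_rot: [-178.8, 0.8, 121.8]
wrist_force: [-0.6, -0.6, 0.2]
opening: -0.0002
```

Run:
```python
from h import *
cv2.imwrite('pics/w1.png',imaging.camera('wrist'))
im=imaging.camera('scene')[60:260,230:450]
cv2.imwrite('pics/s1.png',cv2.convertScaleAbs(cv2.resize(im,None,fx=2.9,fy=2.9),alpha=1.6))
o=bot.get_obs();print(o['ee_pos'],o['tcp_rot'],o['q'])
```

```text
[0.47349642 0.02223377 0.15091698] [-178.89839888    0.82168792  121.7854389 ] [ 3.43762431 -5.70095679 -9.44942468 86.83104728 -1.24612519 61.66638715]
```

View pics/w1.png

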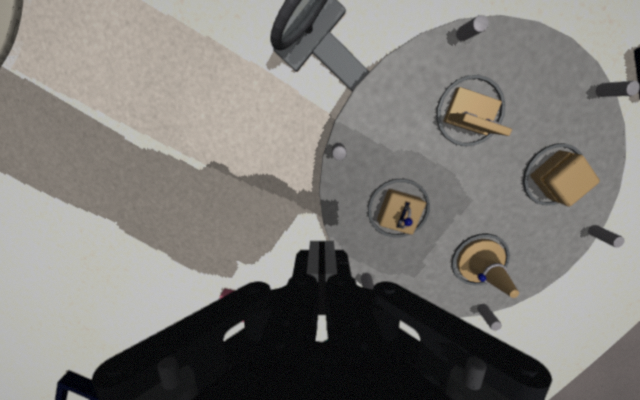

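View pics/s1.png

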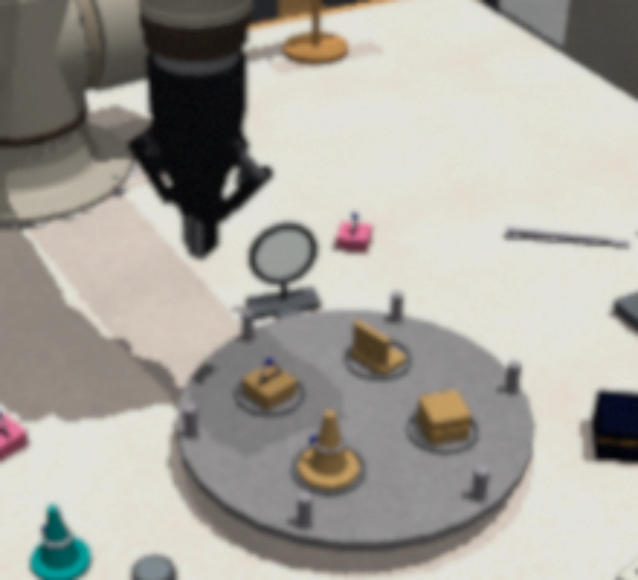

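The stud to push is at (338,152) in the wrist view. The shut gripper's knuckles spread wide along the jaw axis, so I'll turn the tool to put them along the rim instead of over the magnifier or cone.

Call:
servo_tool --moves '[[[0,0,0.12,0,0,0,0],[0,0,0.12,0,0,0,0],[0,0,0.12,0,0,0,0],[0,0,0.12,0,0,0,0],[0,0,0.12,0,0,0,0],[0,0,0.12,0,0,0,0],[0,0,0.12,0,0,0,0],[0,0,0.12,0,0,0,0],[0,0,0.12,0,0,0,0],[0,0,0.12,0,0,0,0],[0,0,0.12,0,0,0,0],[0,0,0.12,0,0,0,0]]]'

```text
time: 3.53
ee_pos: [0.4774, 0.0287, 0.167]
tcp_rot: [178.7, 0.1, 36.4]
wrist_force: [-0.1, -0.1, 0.0]
opening: -0.0003
```

```bash
cat > plan.py <<'E'
from h import *
from scipy.spatial.transform import Rotation as R
import sys
C=np.array([.592,.1015])
def delta(x,y,z,yaw):
    o=bot.get_obs(); A=R.from_euler('xyz',o['tcp_rot'],degrees=True); B=R.from_euler('xyz',[180,0,yaw],degrees=True)
    p=o['ee_pos']; print('t',o['time'],'pos',p.round(4),o['tcp_rot'].round(1),'F',o['wrist_force'].round(1))
    d=p[:2]-C; print('polar',np.hypot(*d).round(4),np.degrees(np.arctan2(d[1],d[0])).round(1)%360)
    print('turn',(A.inv()*B).as_rotvec().round(3),'shift cm',(A.inv().apply(np.array([x,y,z])-p)*100).round(2))
def polar(th,r=.14,z=.05):
    t=np.radians(th); delta(C[0]+r*np.cos(t),C[1]+r*np.sin(t),z,th-180)
if __name__=='__main__': polar(*map(float,sys.argv[1:]))
E
python3 plan.py 213 .14 .1
```

```text
t 3.5333 pos [0.4774 0.0287 0.167 ] [1.787e+02 1.000e-01 3.640e+01] F [-0.1 -0.1  0. ]
polar 0.1357 212.4
turn [0.024 0.001 0.059] shift cm [-0.42 -0.05  6.7 ]
```

Call:
servo_tool --moves '[[[0.024,0,0.06,-0.3,0,1.0,0],[0,0,0,0,0,2.0,0],[0,0,0,0,0,2.0,0],[0,0,0,0,0,1.2,0],[0,0,0,0,0,0.5,0],[0,0,0,0,0,0,0]]]'

```text
time: 4.03
ee_pos: [0.4784, 0.0297, 0.106]
tcp_rot: [179.7, -0.6, 32.6]
wrist_force: [-0.2, 0.4, -0.6]
opening: 0.0
```

```bash
python3 plan.py 213 .141 .05
python3 - <<'E'
from h import *
im=imaging.camera('scene')[60:260,230:450]
cv2.imwrite('pics/s2.png',cv2.convertScaleAbs(cv2.resize(im,None,fx=2.9,fy=2.9),alpha=1.6))
E
```

```text
t 4.0333 pos [0.4784 0.0297 0.106 ] [179.7  -0.6  32.6] F [-0.2  0.4 -0.6]
polar 0.1344 212.3
turn [ 0.005 -0.01  -0.007] shift cm [-0.72  0.15  5.6 ]
```

View pics/s2.png

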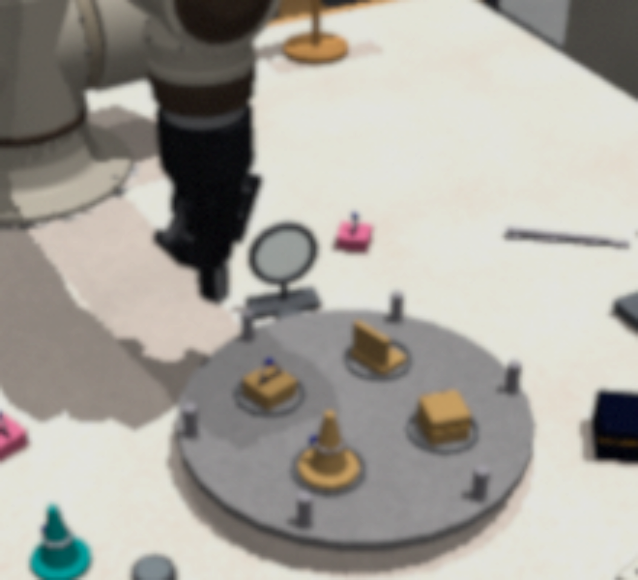

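Shut fingers hang between the studs, with the front stud at (247,325) just ahead. Descending.

Call:
servo_tool --moves '[[[0,-0.01,0,-0.4,0.1,1.0,0],[0,0,0,-0.3,0,1.5,0],[0,0,0,-0.1,0,1.5,0],[0,0,0,0,0,1.0,0],[0,0,0,0,0,0.5,0],[0,0,0,0,0,0,0]]]'

```text
time: 4.58
ee_pos: [0.4746, 0.0242, 0.0529]
tcp_rot: [179.5, -0.2, 32.7]
wrist_force: [-0.4, 0.9, 0.2]
opening: -0.0
```

```bash
python3 plan.py 205 .141 .05
```

```text
t 4.5833 pos [0.4746 0.0242 0.0529] [179.5  -0.2  32.7] F [-0.4  0.9  0.2]
polar 0.1406 213.4
turn [ 0.008 -0.005  0.134] shift cm [ 0.08 -2.06  0.27]
```

Call:
servo_tool --moves '[[[0.008,-0.005,0.03,0.02,-0.4,0.05,0],[0,0,0.04,0.02,-0.5,0.05,0],[0,0,0.04,0.02,-0.5,0.05,0],[0,0,0.04,0.02,-0.5,0.05,0],[0,0,0.04,0.02,-0.5,0.05,0],[0,0,0.04,0.02,-0.5,0.05,0]]]'

```text
time: 5.08
ee_pos: [0.4641, 0.0507, 0.0532]
tcp_rot: [179.9, -0.1, 18.9]
wrist_force: [-0.7, -0.4, -0.0]
opening: 0.0003
```

```bash
python3 plan.py 190 .141 .05
```

```text
t 5.0833 pos [0.4641 0.0507 0.0532] [ 1.799e+02 -1.000e-01  1.890e+01] F [-0.7 -0.4 -0. ]
polar 0.1376 201.7
turn [ 0.002 -0.002  0.156] shift cm [-0.18 -2.85  0.32]
```

Call:
servo_tool --moves '[[[0,0,0.035,-0.05,-0.6,0.1,0],[0,0,0.04,-0.05,-0.6,0.1,0],[0,0,0.042,0,-0.6,0.08,0],[0,0,0.042,0,-0.6,0.05,0],[0,0,0.042,0,-0.6,0.05,0],[0,0,0.042,0,-0.6,0.05,0],[0,0,0.042,0,-0.6,0.05,0],[0,0,0.042,0,-0.6,0.05,0]]]'

```text
time: 5.75
ee_pos: [0.462, 0.0417, 0.0538]
tcp_rot: [-177.6, -0.3, 3.7]
wrist_force: [0.4, 0.1, 0.1]
opening: 0.0002
```

```bash
python3 plan.py 150 .141 .05;  python3 - <<'E'
from h import *
im=imaging.camera('scene')[60:260,230:450]
cv2.imwrite('pics/s3.png',cv2.convertScaleAbs(cv2.resize(im,None,fx=2.9,fy=2.9),alpha=1.6))
E
```

```text
t 5.75 pos [0.462  0.0417 0.0538] [-177.6   -0.3    3.7] F [0.4 0.1 0.1]
polar 0.143 204.7
turn [-0.043  0.007  0.589] shift cm [  1.63 -12.92   0.93]
```

View pics/s3.png

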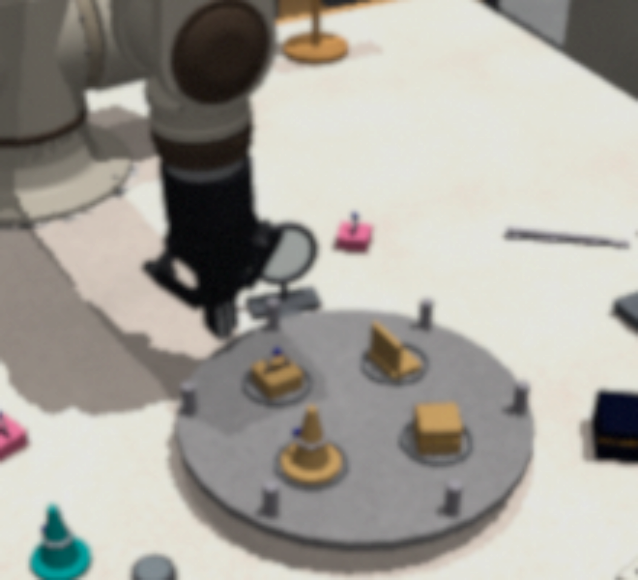

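The disc turned about 14° clockwise: the stud is now at (272,318). But the fingers ended up behind where they had been, with a tilt. I'll check the joints for the reason.

Run:
```python
from h import *
o=bot.get_obs()
for k in ('time','q','qd','joint_efforts','ee_pos','tcp_rot','wrist_force','torque'): print(k,np.round(o[k],2))
T=np.array(cal('wrist')[2]); print('cam pos',-T[:3,:3].T@T[:3,3])
im=imaging.camera('wrist'); cv2.imwrite('pics/w3.png',im)
im=imaging.camera('top')[115:315,235:435]
cv2.imwrite('pics/t3.png',cv2.convertScaleAbs(cv2.resize(im,None,fx=3,fy=3),alpha=1.5))
```

```text
time 5.8
q [  3.51  -6.86 -21.29  75.24   2.43 179.95]
qd [ 1.68  0.13 -0.18 -0.01 -1.14  0.03]
joint_efforts [ 4.24e+00 -3.88e+01  4.63e+01 -8.00e-02  4.70e-01 -1.00e-02]
ee_pos [0.46 0.04 0.05]
tcp_rot [-177.57   -0.33    3.56]
wrist_force [ 0.29 -1.19 -0.85]
torque [-0.12 -0.02  0.01]
cam pos [0.53869679 0.03875377 0.1968348 ]
```

View pics/w3.png

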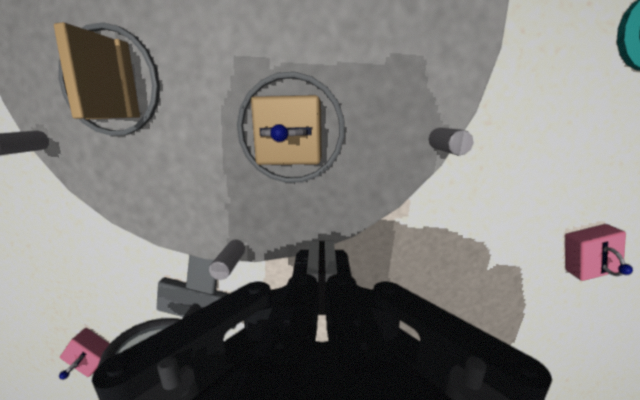

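View pics/t3.png

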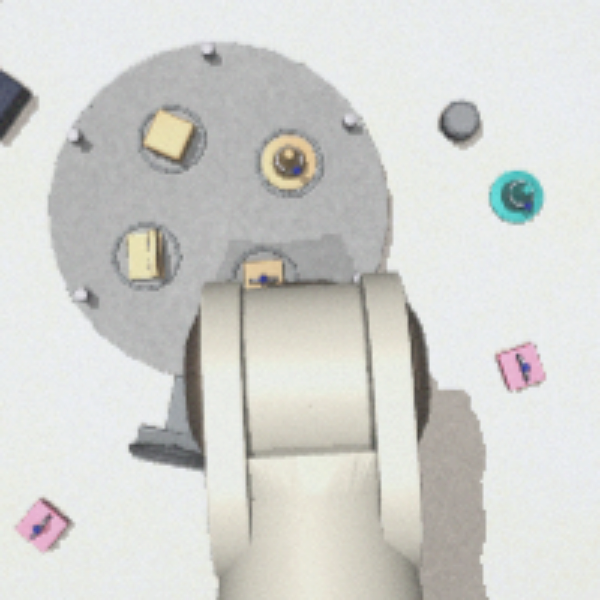

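The cause is joint 6, which reached its end (179.95°) and limited the row. Its sign is opposite to what I assumed. I'll lift, turn the tool half round (same grip direction), and continue from there.

Call:
servo_tool --moves '[[[0,0,-0.02,0,0.3,-1.0,0],[0,0,-0.03,0,0,-1.5,0],[-0.02,0,-0.06,0,0,-2.0,0],[-0.02,0,-0.1,0,0,-2.0,0],[0,0,-0.12,0,0,-0.5,0],[0,0,-0.12,0,0,0,0],[0,0,-0.12,0,0,0,0],[0,0,-0.12,0,0,0,0],[0,0,-0.12,0,0,0,0],[0,0,-0.12,0,0,0,0],[0,0,-0.12,0,0,0,0],[0,0,-0.12,0,0,0,0]]]'

```text
time: 6.9
ee_pos: [0.4621, 0.0336, 0.128]
tcp_rot: [179.4, -0.2, 73.0]
wrist_force: [0.1, 0.4, 0.2]
opening: 0.0001
```

Call:
servo_tool --moves '[[[0,0,-0.12,0,0,0,0],[0,0,-0.12,0,0,0,0],[0,0,-0.12,0,0,0,0],[0,0,-0.12,0,0,0,0],[0,0,-0.12,0,0,0,0],[0,0,-0.12,0,0,0,0],[0,0,-0.12,0,0,0,0],[0,0,-0.12,0,0,0,0],[0,0,-0.12,0,0,0,0],[0,0,-0.12,0,0,0,0],[0,0,-0.12,0,0,0,0],[0,0,-0.12,0,0,0,0]]]'

```text
time: 7.9
ee_pos: [0.4625, 0.0326, 0.1288]
tcp_rot: [179.7, 0.6, 159.0]
wrist_force: [0.4, -0.1, -0.4]
opening: -0.0002
```

```bash
sed -i 's/z,th-180)/z,th)/' plan.py; python3 plan.py 204 .141 .12
python3 - <<'E'
from h import *
print(bot.get_obs()['q'])
cv2.imwrite('pics/w4.png',imaging.camera('wrist'))
im=imaging.camera('scene')[60:260,230:450]
cv2.imwrite('pics/s4.png',cv2.convertScaleAbs(cv2.resize(im,None,fx=2.9,fy=2.9),alpha=1.6))
E
```

```text
t 7.9 pos [0.4625 0.0326 0.1288] [179.7   0.6 159. ] F [ 0.4 -0.1 -0.4]
polar 0.1467 208.0
turn [ 0.001  0.012 -0.786] shift cm [0.35 1.09 0.88]
[ 4.01873563e+00 -8.36368776e+00 -1.42775480e+01  8.34227952e+01
  3.08870085e-02  2.50519313e+01]
```

View pics/s4.png

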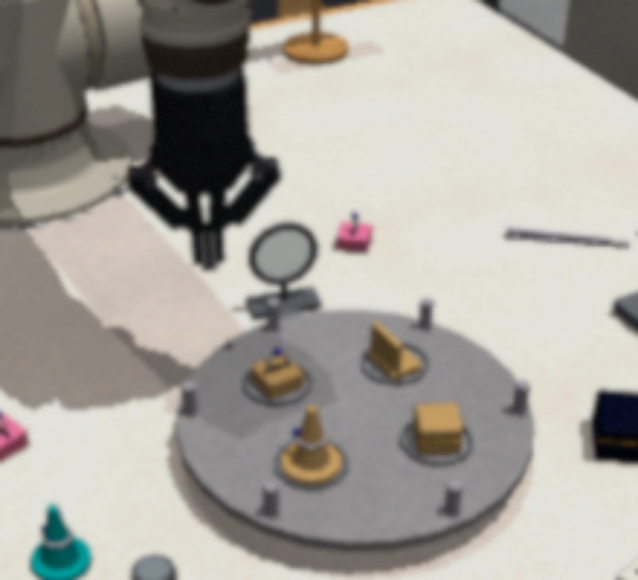

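Run:
```python
from m import *
L=np.array([(275,307),(427,304),(520,386),(454,487),(270,488),(189,387)],float)
st=ray('scene',L/2.9+[230,60]-.4,.068)[:,:2]
c,r=circ(st);print(c,r)
for C in (c,np.array([.592,.1015])): print(np.degrees(np.arctan2(*(st-C).T[::-1])).round(1))
```

```text
[0.59765185 0.10297604] 0.1359394104540149
[-176.6  123.6   64.5    3.7  -57.  -117.8]
[-177.1  121.2   62.7    4.2  -54.7 -116. ]
```

Call:
servo_tool --moves '[[[0,0.01,-0.12,0.1,0.2,0,0],[0,0,-0.12,0,0.2,0,0],[0,0,-0.12,0.1,0.2,0,0],[0,0,-0.12,0,0.2,0,0],[0,0,-0.12,0,0,0,0],[0,0,-0.12,0,0,0,0],[0,0,-0.06,0,0,0,0],[0,0,0,0,0,0,0]]]'

```text
time: 8.67
ee_pos: [0.4622, 0.0409, 0.1291]
tcp_rot: [179.8, 0.2, -156.9]
wrist_force: [-0.2, -0.3, 0.4]
opening: -0.0
```

```bash
python3 plan.py 201 .141 .052
```

```text
t 8.6667 pos [0.4622 0.0409 0.1291] [ 179.8    0.2 -156.9] F [-0.2 -0.3  0.4]
polar 0.1433 205.0
turn [0.004 0.003 0.037] shift cm [-0.2   0.97  7.72]
```

Call:
servo_tool --moves '[[[0,0,0.02,-0.1,0.2,1.0,0],[0,0,0.02,-0.1,0.3,1.5,0],[0,0,0,0,0.1,1.8,0],[0,0,0,0,0,1.8,0],[0,0,0,0,0,1.0,0],[0,0,0,0,0,0.5,0],[0,0,0,0,0,0,0]]]'

```text
time: 9.25
ee_pos: [0.463, 0.0477, 0.0516]
tcp_rot: [179.8, 0.3, -161.5]
wrist_force: [-0.8, 0.5, 0.5]
opening: -0.0003
```

```bash
python3 plan.py 190 .141 .052
```

```text
t 9.25 pos [0.463  0.0477 0.0516] [ 179.8    0.3 -161.5] F [-0.8  0.5  0.5]
polar 0.1398 202.7
turn [0.004 0.006 0.148] shift cm [ 0.01  3.1  -0.03]
```

Call:
servo_tool --moves '[[[0,0,0.02,0.02,0.4,0,0],[0,0,0.02,0.02,0.5,0,0],[0,0,0.03,0.02,0.5,0,0],[0,0,0.04,0.02,0.5,0,0],[0,0,0.04,0.02,0.5,0,0],[0,0,0.04,0.02,0.5,0,0],[0,0,0.04,0.02,0.5,0,0],[0,0,0.04,0.02,0.5,0,0]]]'

```text
time: 9.92
ee_pos: [0.4561, 0.0858, 0.0587]
tcp_rot: [179.7, 0.6, -178.6]
wrist_force: [0.5, -1.1, -1.0]
opening: 0.0002
```

```bash
python3 plan.py 160 .141 .052
```

```text
t 9.9167 pos [0.4561 0.0858 0.0587] [ 179.7    0.6 -178.6] F [ 0.5 -1.1 -1. ]
polar 0.1368 186.6
turn [0.007 0.01  0.373] shift cm [-0.49  6.38  0.71]
```

Call:
servo_tool --moves '[[[0.005,0.01,0.03,0.08,0.55,0.2,0],[0,0,0.03,0.08,0.55,0.2,0],[0,0,0.04,0.08,0.55,0.2,0],[0,0,0.04,0.06,0.55,0.15,0],[0,0,0.04,0.06,0.55,0.1,0],[0,0,0.04,0.06,0.55,0.1,0],[0,0,0.04,0.06,0.55,0.1,0],[0,0,0.04,0.06,0.55,0.1,0],[0,0,0.04,0.06,0.55,0.1,0],[0,0,0.04,0.06,0.55,0.1,0]]]'

```text
time: 10.75
ee_pos: [0.4626, 0.1427, 0.0566]
tcp_rot: [179.7, 0.6, 157.2]
wrist_force: [-0.5, -0.6, -0.2]
opening: 0.0003
```

```bash
python3 plan.py 130 .141 .052
python3 - <<'E'
from h import *
im=imaging.camera('scene')[60:260,230:450]
cv2.imwrite('pics/s5.png',cv2.convertScaleAbs(cv2.resize(im,None,fx=2.9,fy=2.9),alpha=1.6))
E
```

```text
t 10.75 pos [0.4626 0.1427 0.0566] [179.7   0.6 157.2] F [-0.5 -0.6 -0.2]
polar 0.1358 162.4
turn [0.007 0.01  0.476] shift cm [-0.99  7.66  0.51]
```

View pics/s5.png

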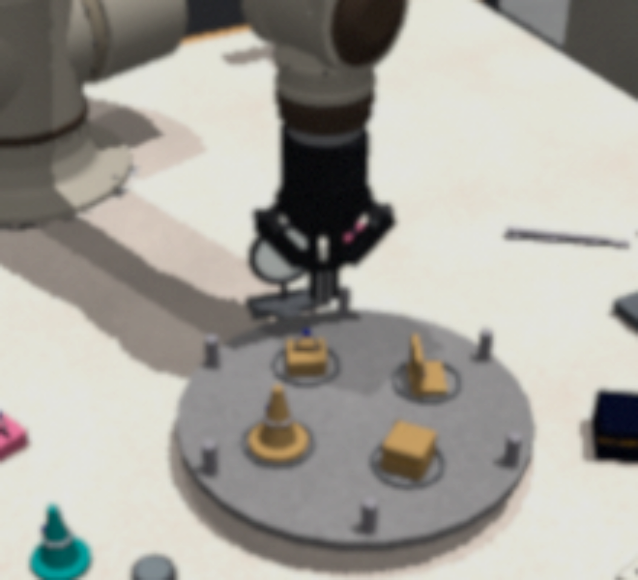

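The fingers push the stud at (343,300) steadily and the disc follows. The pieces are undisturbed.

Call:
servo_tool --moves '[[[0.005,0.01,0.03,0.1,0.58,0.2,0],[0,0,0.03,0.1,0.58,0.2,0],[0,0,0.04,0.1,0.58,0.15,0],[0,0,0.04,0.1,0.58,0.15,0],[0,0,0.04,0.08,0.58,0.15,0],[0,0,0.04,0.08,0.58,0.1,0],[0,0,0.04,0.08,0.58,0.1,0],[0,0,0.04,0.08,0.58,0.1,0],[0,0,0.04,0.08,0.58,0.1,0],[0,0,0.04,0.08,0.58,0.1,0],[0,0,0.04,0.08,0.58,0.1,0],[0,0,0.04,0.08,0.58,0.1,0]]]'

```text
time: 11.8
ee_pos: [0.4999, 0.2057, 0.0519]
tcp_rot: [179.5, 0.5, 129.1]
wrist_force: [-0.2, -1.6, 0.3]
opening: 0.0001
```

```bash
python3 plan.py 100 .141 .052
```

```text
t 11.8 pos [0.4999 0.2057 0.0519] [179.5   0.5 129.1] F [-0.2 -1.6  0.3]
polar 0.1391 131.5
turn [0.011 0.006 0.508] shift cm [-1.58  7.43  0.07]
```

Call:
servo_tool --moves '[[[0.01,0.005,0.04,0.06,0.58,0.06,0],[0,0,0.043,0.06,0.58,0.06,0],[0,0,0.043,0.06,0.58,0.06,0],[0,0,0.043,0.06,0.58,0.06,0],[0,0,0.043,0.06,0.58,0.06,0],[0,0,0.043,0.06,0.58,0.06,0],[0,0,0.043,0.06,0.58,0.06,0],[0,0,0.043,0.06,0.58,0.06,0],[0,0,0.043,0.06,0.58,0.06,0],[0,0,0.043,0.06,0.58,0.06,0],[0,0,0.043,0.06,0.58,0.06,0],[0,0,0.043,0.06,0.58,0.06,0]]]'

```text
time: 12.8
ee_pos: [0.5641, 0.24, 0.0526]
tcp_rot: [179.9, 0.3, 97.9]
wrist_force: [-1.4, 0.0, -0.3]
opening: 0.0002
```

```bash
python3 plan.py 70 .141 .052
python3 - <<'E'
from h import *
print(bot.get_obs()['q'])
im=imaging.camera('scene')[60:260,230:450]
cv2.imwrite('pics/s6.png',cv2.convertScaleAbs(cv2.resize(im,None,fx=2.9,fy=2.9),alpha=1.6))
E
```

```text
t 12.8 pos [0.5641 0.24   0.0526] [179.9   0.3  97.9] F [-1.4  0.  -0.3]
polar 0.1413 101.4
turn [0.004 0.004 0.487] shift cm [-1.64  7.46  0.08]
[ 23.19403656  13.71792597   0.18999091  76.40187502  -0.30773204
 105.29277711]
```

View pics/s6.png

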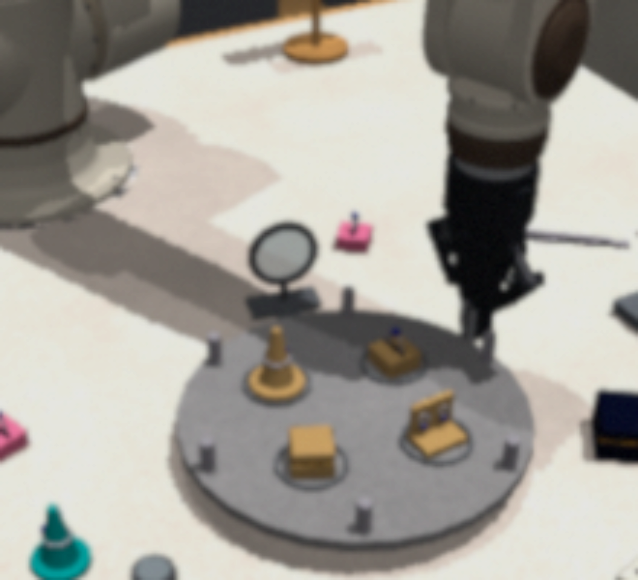

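Call:
servo_tool --moves '[[[0,0,0.04,0.03,0.58,0.06,0],[0,0,0.043,0.03,0.58,0.06,0],[0,0,0.043,0.03,0.58,0.06,0],[0,0,0.043,0.03,0.58,0.06,0],[0,0,0.043,0.03,0.58,0.06,0],[0,0,0.043,0.03,0.58,0.06,0],[0,0,0.043,0.03,0.58,0.06,0],[0,0,0.043,0.03,0.58,0.06,0],[0,0,0.043,0.03,0.58,0.06,0],[0,0,0.043,0.03,0.58,0.06,0],[0,0,0.043,0.03,0.5,0.06,0],[0,0,0.03,0.03,0.3,0.06,0]]]'

```text
time: 13.85
ee_pos: [0.633, 0.2372, 0.0525]
tcp_rot: [179.7, -0.1, 68.4]
wrist_force: [-0.7, 0.3, 0.0]
opening: 0.0
```

```bash
python3 plan.py 60 .141 .052
python3 - <<'E'
from h import *
print(bot.get_obs()['q'])
im=imaging.camera('scene'); cv2.imwrite('pics/s7f.png',im); im=im[115:265,260:420]
cv2.imwrite('pics/s7.png',cv2.convertScaleAbs(cv2.resize(im,None,fx=4,fy=4,interpolation=cv2.INTER_CUBIC),alpha=1.6))
im=imaging.camera('top'); cv2.imwrite('pics/t7f.png',im);im=im[115:285,235:385]
cv2.imwrite('pics/t7.png',cv2.convertScaleAbs(cv2.resize(im,None,fx=3.5,fy=3.5,interpolation=cv2.INTER_CUBIC),alpha=1.5))
E
```

```text
t 13.85 pos [0.633  0.2372 0.0525] [ 1.797e+02 -1.000e-01  6.840e+01] F [-0.7  0.3  0. ]
polar 0.1418 73.2
turn [ 0.005 -0.002  0.146] shift cm [-0.18  3.25  0.06]
[ 2.05959410e+01  2.21460917e+01  1.07240296e+01  7.83234437e+01
 -1.18740443e-01  1.32232542e+02]
```

View pics/s7.png

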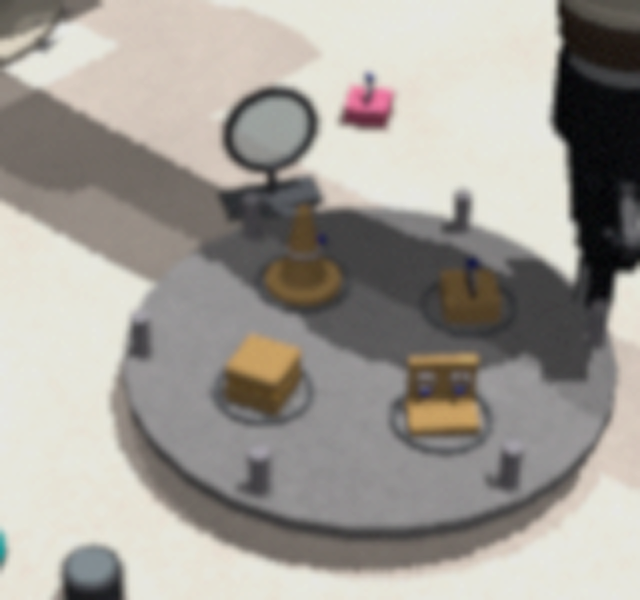

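View pics/t7.png

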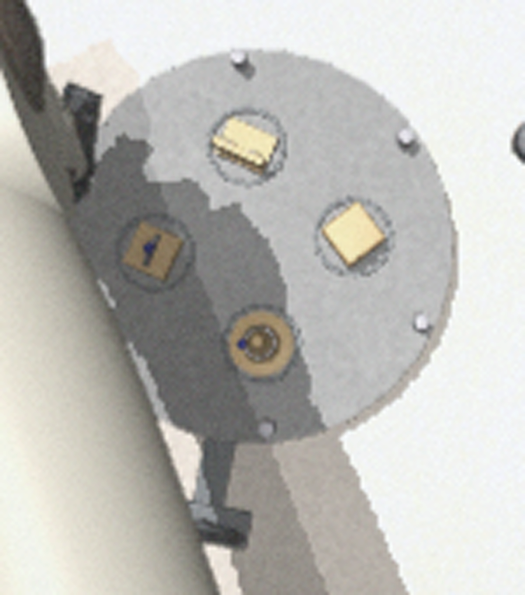

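Both views show the cone nearly at the front (top crop (260,343), its stud at (267,427)). It needs a little more clockwise turn, so I'll measure how much.

```bash
cat > ang.py <<'E'
from m import *
C=np.array([.592,.1015])
px=lambda L:np.array(L,float)/3.5+[235,115]-0.4
def studs(L):
    st=ray('top',px(L),.068)[:,:2]
    a=np.degrees(np.arctan2(*(st-np.array([.5932,.1016])).T[::-1])); print(a.round(1),(a%60).round(1))
def pt(n,L,z):
    d=ray('top',px([L]),z)[0,:2]-np.array([.5932,.1016]); print(n,np.degrees(np.arctan2(d[1],d[0])).round(1)%360,np.hypot(*d).round(4))
E
python3 - <<'E'
from ang import *
studs([(239,58),(407,135),(422,319),(267,427)])
pt('foot',(260,343),.04)
E
```

```text
[   5.2  -55.1 -114.9 -175.4] [5.2 4.9 5.1 4.6]
foot 182.8 0.0747
```

Call:
servo_tool --moves '[[[0,0,0.025,0.03,0.5,0.06,0],[0,0,0.035,0.03,0.5,0.06,0],[0,0,0.035,0.03,0.5,0.06,0],[0,0,0.035,0.03,0.5,0.06,0],[0,0,0.035,0.03,0.5,0.06,0],[0,0,0.02,0.02,0.3,0.03,0],[0,0,0.01,0,0.15,0.02,0],[0,0,0,0,0,0,0]]]'

```text
time: 14.62
ee_pos: [0.6614, 0.225, 0.0515]
tcp_rot: [179.7, -0.2, 57.0]
wrist_force: [0.3, 0.9, 0.1]
opening: 0.0
```

```bash
python3 plan.py 58.5 .141 .052
cat > snap.py <<'E'
from h import *
import sys
k=sys.argv[1]
im=imaging.camera('scene'); cv2.imwrite(f'pics/s{k}f.png',im); im=im[115:265,260:420]
cv2.imwrite(f'pics/s{k}.png',cv2.convertScaleAbs(cv2.resize(im,None,fx=4,fy=4,interpolation=cv2.INTER_CUBIC),alpha=1.6))
im=imaging.camera('top'); cv2.imwrite(f'pics/t{k}f.png',im);im=im[115:285,235:385]
cv2.imwrite(f'pics/t{k}.png',cv2.convertScaleAbs(cv2.resize(im,None,fx=3.5,fy=3.5,interpolation=cv2.INTER_CUBIC),alpha=1.5))
E
python3 snap.py 8
```

```text
t 14.6167 pos [0.6614 0.225  0.0515] [179.7  -0.2  57. ] F [0.3 0.9 0.1]
polar 0.1417 60.7
turn [ 0.005 -0.004 -0.027] shift cm [-0.04  0.54 -0.05]
```

View pics/t8.png

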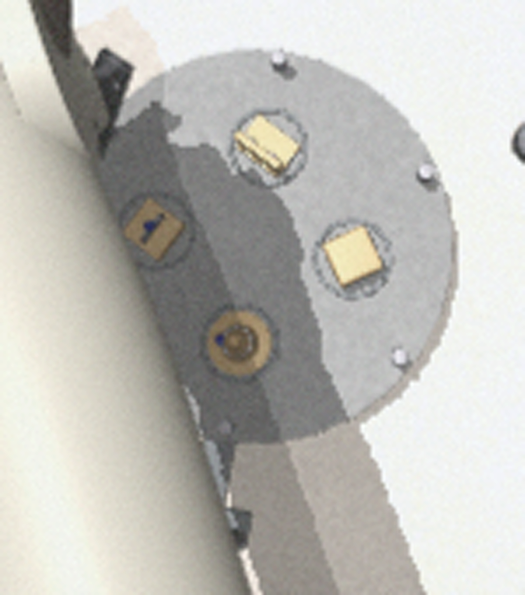

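```bash
python3 - <<'E'
from ang import *
studs([(278,60),(427,172),(400,355),(225,427)])
pt('foot',(239,343),.04)
# stand axis with centre .5932
for n,L,z in [('tongue',(222,440),.008),('tongue',(212.5,500),.008),('mag',(201,530),.097),('foot',(209,506),.008)]: pt(n,L,z)
# original line of mag
q=ray('top',px([(152,520),(250,538)]),.097); print(np.degrees(np.arctan2(*(q[1]-q[0])[:2][::-1]))-90)
E
python3 - <<'E'
import cv2
im=cv2.imread('pics/top0.png')[232:280,270:320]
cv2.imwrite('pics/mag.png',cv2.convertScaleAbs(cv2.resize(im,None,fx=12,fy=12,interpolation=cv2.INTER_CUBIC),alpha=1.6))
E
```

```text
[  -7.1  -68.2 -127.9  171.9] [52.9 51.8 52.1 51.9]
foot 170.8 0.0757
tongue 169.8 0.1507
tongue 170.2 0.1971
mag 170.9 0.2111
foot 169.7 0.202
-189.82865553716834
```

View pics/mag.png

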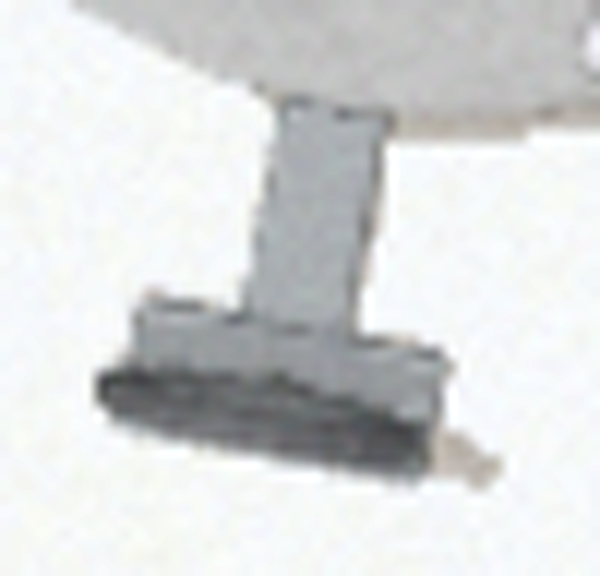

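Run:
```python
from m import *
P=lambda L,z:ray('top',np.array(L,float)/12+[270,232]-.46,z)[:,:2]
def d(a,b): v=b-a; return np.degrees(np.arctan2(v[1],v[0]))%360
t=P([(280,100),(250,310),(383,108),(357,328)],.008); print(d(t[0],t[1]),d(t[2],t[3]))
f=P([(140,308),(440,355)],.008); print('foot',d(f[0],f[1])-90)
C=np.array([.5932,.1016]); C2=np.array([.592,.1013])
for n,L,z in [('tongue',[(280,100),(383,108),(250,310),(357,328)],.008),('foot',[(140,308),(440,355)],.008),('ringtop',[(108,385),(428,460)],.08),]:
    m=P(L,z).mean(0); print(n,[d(c,m).round(1) for c in (C,C2)])
```

```text
172.52346175018417 173.84944828598498
foot 171.63834078334628
tongue [np.float64(169.5), np.float64(169.3)]
foot [np.float64(169.3), np.float64(169.1)]
ringtop [np.float64(170.5), np.float64(170.4)]
```

Call:
servo_tool --moves '[[[0,0,0.01,0.02,0.2,0.02,0],[0,0,0.01,0.01,0.15,0.02,0],[0,0,0.01,0,0.1,0,0],[0,0,0,0,0,0,0]]]'

```text
time: 15.05
ee_pos: [0.6648, 0.2233, 0.0514]
tcp_rot: [179.8, -0.2, 55.3]
wrist_force: [0.2, 0.6, 0.3]
opening: -0.0003
```

```bash
python3 plan.py 65 .141 .052; python3 snap.py 9
```

```text
t 15.05 pos [0.6648 0.2233 0.0514] [179.8  -0.2  55.3] F [0.2 0.6 0.3]
polar 0.1419 59.1
turn [ 0.005 -0.004 -0.17 ] shift cm [-0.26 -1.43 -0.07]
```

View pics/t9.png

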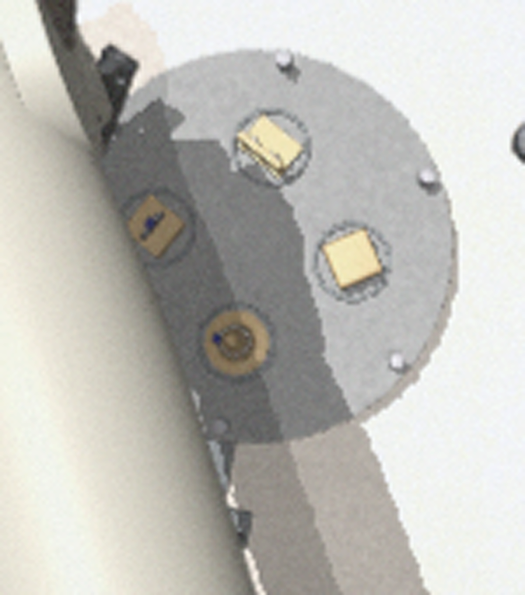

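View pics/s9.png

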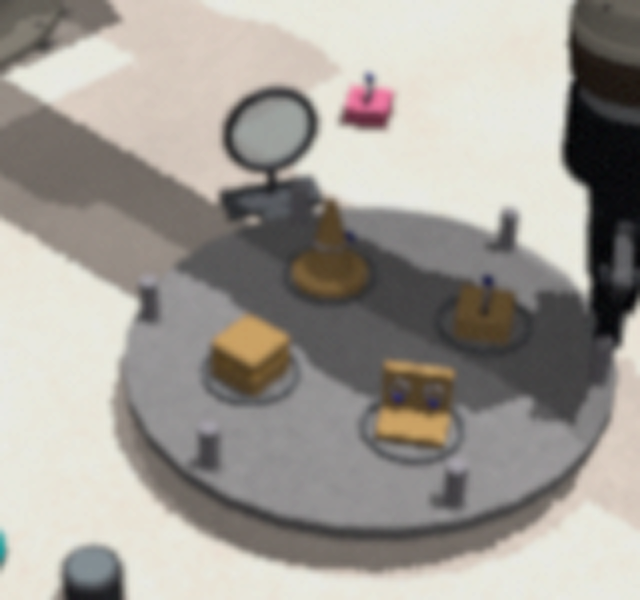

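Top crop: the cone is at (236,342) and its stud at (221,427), in line with the tongue. Backing off the stud, then straight up and away for a clear check.

Call:
servo_tool --moves '[[[0,0,0,0,-0.5,0,0],[0,0,0,0,-0.6,0,0],[0,0,0,0,-0.2,-0.8,0],[0,0,0,0,0,-1.8,0],[0,0,0,0,0,-2.5,0],[0,0,0,0,0,-3,0],[0,0,0,0,0,-3,0],[0,0,0,0,0,-2,0],[0,0,0,0,0,-1,0]]]'

```text
time: 15.9
ee_pos: [0.6476, 0.2321, 0.1974]
tcp_rot: [180.0, 0.1, 55.4]
wrist_force: [0.1, -0.5, 0.3]
opening: 0.0005
```

Run:
```python
from plan import *
delta(.36,.40,.2,55)
```

```text
t 15.9 pos [0.6476 0.2321 0.1974] [1.80e+02 1.00e-01 5.54e+01] F [ 0.1 -0.5  0.3]
polar 0.142 66.9
turn [0.001 0.002 0.008] shift cm [ -2.49 -33.21  -0.28]
```

Call:
servo_tool --moves '[[[0,0,0,-0.2,-1.5,0,0],[0,0,0,-0.2,-3,0,0],[0,0,0,-0.2,-3,0,0],[0,0,0,-0.2,-3,0,0],[0,0,0,-0.2,-3,0,0],[0,0,0,-0.2,-3,0,0],[0,0,0,-0.2,-3,0,0],[0,0,0,-0.2,-3,0,0],[0,0,0,-0.2,-3,0,0],[0,0,0,-0.2,-3,0,0],[0,0,0,-0.2,-2,0,0],[0,0,0,0,-1,0,0]]]'

```text
time: 16.9
ee_pos: [0.3629, 0.3986, 0.2093]
tcp_rot: [179.5, -0.8, 55.4]
wrist_force: [0.7, -0.4, 1.3]
opening: 0.0
```

```bash
python3 snap.py 10
```

```text
(no output)
```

View pics/t10.png

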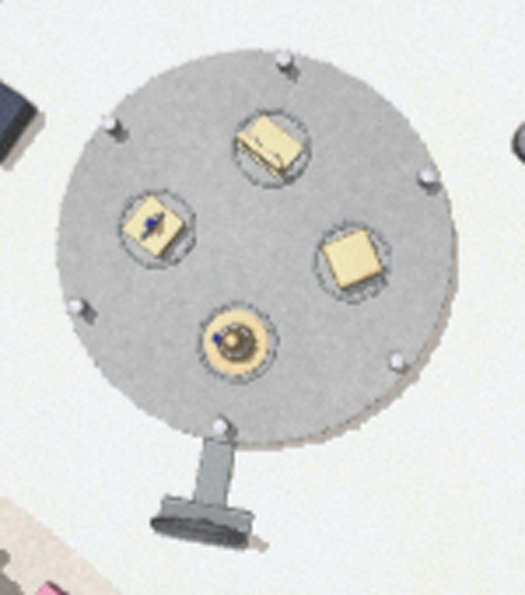

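View pics/t10f.png

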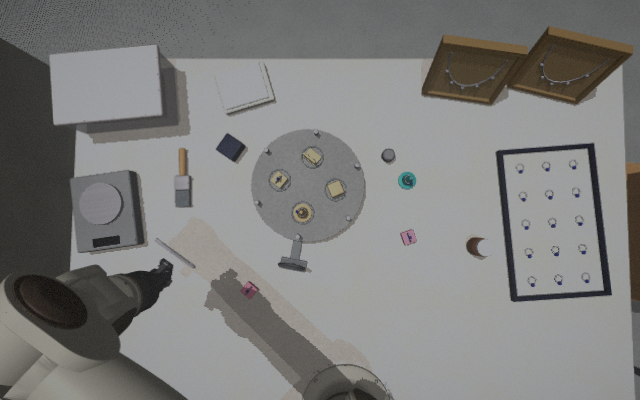

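View pics/s10.png

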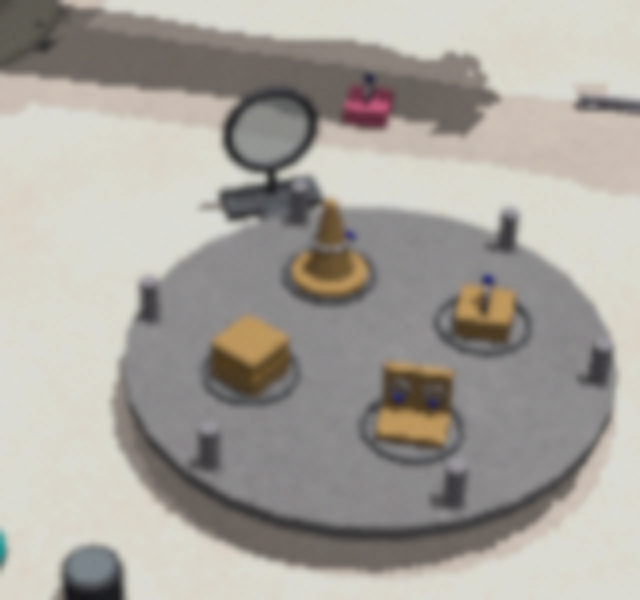

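Run:
```python
from ang import *
L=[(285,60),(430,178),(397,360),(221,427),(78,305),(112,123)]
studs(L); st=ray('top',px(L),.068)[:,:2]; c,r=circ(st); print(c,r, np.degrees(np.arctan2(*(st-c).T[::-1])).round(1)%60)
w=ray('top',px([(237,341)]),.042)[0,:2]; k=ray('top',px([(236,341)]),.045)[0,:2]; w2=ray('top',px([(272,147)]),.042)[0,:2]
for n,q in(('well',w),('cone',k)): print(n,np.degrees(np.arctan2(*(q-c)[::-1])))
e=w-w2; print('well-to-well',np.degrees(np.arctan2(*e[::-1])))
for n,L,z in [('tongue',[(208,440),(236,440),(195,500),(230,500)],.008),('ring',[(152,523),(249,540)],.08)]:
    q=ray('top',px(L),z)[:,:2].mean(0); print(n,np.degrees(np.arctan2(*(q-c)[::-1])))
# scene check: lens centre & cone tip
g=lambda L:np.array(L,float)/4+[260,115]-.4
K=ray('scene',g([(271,130)]),.062)[0,:2]; T=ray('scene',g([(330,203)]),.098)[0,:2]; W=ray('scene',g([(330,270)]),.042)[0,:2]
for n,q in(('lens',K),('tip',T),('well',W)): print('scene',n,q.round(3),np.degrees(np.arctan2(*(q-c)[::-1])), np.hypot(*(q-c)))
```

```text
[  -9.3  -70.3 -129.7  170.7  110.8   50.8] [50.7 49.7 50.3 50.7 50.8 50.8]
[0.59186916 0.10166043] 0.1367860329382418 [50.8 50.3 50.8 50.6 50.2 50.4]
well 169.48892184738926
cone 169.10299461976018
well-to-well 170.3624341371531
tongue 169.9876673490955
ring 170.46750103852574
scene lens [0.381 0.145] 168.49297991091154 0.21500937899848138
scene tip [0.522 0.116] 168.8400333931621 0.07161668332098337
scene well [0.517 0.119] 167.10490699379648 0.07650120274930985
```

The disc (170.4°), cone (about 169°) and front (about 170°) all agree. The fingers are well clear and the bystanders are in place, so I'm handing in.

```bash
python3 -c "
from workcell import bot
o=bot.get_obs();print(o['time'],o['wrist_force'],abs(o['qd']).max());print(bot.job_done())"
```

```text
17.0 [-0.13702515  0.48485204  0.35074807] 2.567161716812913
the job is handed in; nothing more can be done
None
```

I turned the carousel about 145° clockwise by pushing one rim stud with the shut fingers, and the ring cone now stands in front of the magnifier. I then backed the fingers off the stud, lifted them and moved them aside, and handed in at 17.0 s; no verdict was reported.

**Alignment, top view:** The studs put the cone's well at 170.4° and the cone itself measured about 169°. The front measured between 170.0° (tongue) and 170.5° (magnifier ring).

**Alignment, scene view:** The lens came out at 168.5° and the cone tip at 168.8°. The well centre disagreed a little at 167.1°, which I put down to reading a coarse picture.

**Other pieces:** All four pieces sit upright in their wells. By eye, nothing else on the table had moved. The readings I took showed wrist forces under about 2 N.

**One interruption:** The first push stopped early because the last joint reached the end of its range (179.95° of 180°). I lifted, turned the tool half round and carried on. I saw no sign of contact with the magnifier.

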